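# Stand the matching mortar prism beside its twin

### The job

One of the two steel stalls on the right already holds a standing mortar prism. Of the two prisms lying on the left, take the one of the same length, stand it on end on the open bench away from the stalls and let go of it; then take it again by its top end from above and lower it gently into the empty stall, so that it stands upright on the bench inside it. Leave the other lying prism, the standing prisms and the jar, pot and tape roll where they are.

Things in the scene. Friction and masses are not known exactly. Their poses are not given: they have to be found in the camera images.
- prism_long: grey cast mortar prism, 40 x 40 mm square section, 160 mm long, 0.55 kg give or take a third, loose, lying flat on the worktop in the left part of the bench. Origin: centre of the face it lies on at the start; own x along its length, own z up while it lies. Its two ends are alike.
- prism_short: grey cast mortar prism, 40 x 40 mm square section, 100 mm long, 0.35 kg give or take a third, loose, lying flat on the worktop in the left part of the bench. Origin: centre of the face it lies on at the start; own x along its length, own z up while it lies. Its two ends are alike.
- prism_long_mid (a point): centre of the 160 mm lying prism (20 mm above the bench while it lies, 80 mm when it stands); axes as the prism's
- prism_short_mid (a point): centre of the 100 mm lying prism (20 mm above the bench while it lies, 50 mm when it stands); axes as the prism's
- twin_long: grey mortar prism 40 x 40 x 160 mm standing on end. Origin: centre of its foot, z up along its length, x and y square to its sides. It either stands inside stall_a or is the odd one standing on the open bench behind the stalls; which of the two twins is in the stall changes from start to start.
- twin_short: grey mortar prism 40 x 40 x 100 mm standing on end. Origin: centre of its foot, z up along its length, x and y square to its sides. It either stands inside stall_a or is the odd one standing on the open bench behind the stalls; which of the two twins is in the stall changes from start to start.
- stall_a: the occupied stall: a fixed square steel frame, open at top and bottom, inside 54 x 54 mm, walls 3 mm thick and 50 mm high (rolled rim to 53 mm), with 14 mm wide, 3 mm thick foot flanges on its +y and -y sides. Origin: centre of the opening at bench height; x and y square to the walls, z up. The bench is its floor. It is the left or the right stall, changing from start to start.
- stall_b: the empty stall, same make and size as stall_a and 110 to 140 mm from it, centre to centre. Origin: centre of the opening at bench height; x and y square to the walls, z up.
- flow_table: fixed obstacle: round flow table, a grey disc 302 mm across, its top 50 mm above the bench, in the middle of the worktop; origin at its centre at bench height. It never moves. The worktop's front edge runs in front of it, at about x = 0.43 m for y = 0, 0.35 m for y = 0.3 and 0.50 m for y = -0.3.
- gold_jar: bystander: squat jar with brass-coloured lid, 60 mm across, 69 mm high; origin at the centre of its foot
- tape_roll: bystander: roll of tape lying flat, 104 mm across, 25 mm high; origin at the centre of its underside
- sample_pot: bystander: clear pot with screw lid, 66 mm across, 116 mm high; origin at the centre of its foot

How it is judged (in metres and radians):
On the way:
1. the lying prism of the same length as the one in stall_a stands on end on the open bench, released, more than 80 mm (centre to centre) from both stalls (((horizontal distance between twin_long and stall_a below 0.03 m and angle between the x axis of prism_long and the z axis of stall_b, either way round below 0.06 rad and height (world z) of prism_long_mid between 0.076 and 0.086 m and contact force between prism_long and the fingers below 0.2 N and linear speed of prism_long below 0.03 m/s and angular speed of prism_long below 0.2 rad/s and horizontal distance between prism_long_mid and stall_a above 0.08 m and horizontal distance between prism_long_mid and stall_b above 0.08 m) or (horizontal distance between twin_short and stall_a below 0.03 m and angle between the x axis of prism_short and the z axis of stall_b, either way round below 0.06 rad and height (world z) of prism_short_mid between 0.046 and 0.056 m and contact force between prism_short and the fingers below 0.2 N and linear speed of prism_short below 0.03 m/s and angular speed of prism_short below 0.2 rad/s and horizontal distance between prism_short_mid and stall_a above 0.08 m and horizontal distance between prism_short_mid and stall_b above 0.08 m))), for 0.2 s.
At the end, for the whole second after the job is handed in: The prism of the same length as the one in stall_a stands inside stall_b on the bench: centre within 12 mm of the stall's centre sideways, upright within 0.06 rad, resting on the bench (centre at half its length, -4/+6 mm), released and at rest; the other lying prism has moved less than 20 mm (((horizontal distance between twin_long and stall_a below 0.03 m and angle between the x axis of prism_long and the z axis of stall_b, either way round below 0.06 rad and height (world z) of prism_long_mid between 0.076 and 0.086 m and contact force between prism_long and the fingers below 0.2 N and linear speed of prism_long below 0.03 m/s and angular speed of prism_long below 0.2 rad/s and horizontal distance between prism_long_mid and stall_b below 0.012 m and distance of prism_short from where it was at the start of the episode below 0.02 m) or (horizontal distance between twin_short and stall_a below 0.03 m and angle between the x axis of prism_short and the z axis of stall_b, either way round below 0.06 rad and height (world z) of prism_short_mid between 0.046 and 0.056 m and contact force between prism_short and the fingers below 0.2 N and linear speed of prism_short below 0.03 m/s and angular speed of prism_short below 0.2 rad/s and horizontal distance between prism_short_mid and stall_b below 0.012 m and distance of prism_long from where it was at the start of the episode below 0.02 m))); the robot touches nothing.
It fails at once if the prism that does not match is moved by 20 mm or more ((horizontal distance between twin_long and stall_a below 0.03 m and distance of prism_short from where it was at the start of the episode above 0.02 m) or (horizontal distance between twin_short and stall_a below 0.03 m and distance of prism_long from where it was at the start of the episode above 0.02 m)).
It fails at once if a standing prism is shifted more than 20 mm or tipped (distance of any of twin_long, twin_short from where it was at the start of the episode above 0.02 m or angle between any of twin_long, twin_short's own z axis and vertical above 0.2 rad).
It fails at once if the jar, pot or tape roll is shifted more than 30 mm (distance of any of gold_jar, tape_roll, sample_pot from where it was at the start of the episode above 0.03 m).
It fails at once if the prism drops into the stall instead of being lowered (faster than 0.3 m/s in the last 30 mm) ((horizontal distance between prism_long_mid and stall_b below 0.03 m and height (world z) of prism_long_mid below 0.11 m and linear speed of prism_long above 0.3 m/s) or (horizontal distance between prism_short_mid and stall_b below 0.03 m and height (world z) of prism_short_mid below 0.08 m and linear speed of prism_short above 0.3 m/s)).
It also fails if it takes over 64 s, if anything falls off the work surface, if the arm or the gripper's body presses on something with over 40 N, if the wrist force passes 120 N, or if a joint passes its speed limit or range.

### The arm

A 6-joint arm with a two-finger parallel gripper is mounted at the origin on a cart in front of the work surface, level with it; the furniture and walls round the work are solid. World frame = base frame: x ahead of the robot, y to its left, z up, the work surface at z = 0. Lengths are in m, angles in degrees, forces in N, time in s.
With the tool pointing down it reaches from about 0.3 to 0.75 m from the base axis. Payload 8.5 kg.
Tool frame: the origin (TCP) lies midway between the tips of the shut fingers; the grasp point (between the pads) lies 19 mm behind it (env.tcp_to_grasp is the z of the grasp point in the tool frame, in m); z points along the fingers, y is the line along which they close (so a half turn about z gives the same grasp; the last joint's range is limited). The gripper opens to 85 mm and grips with 20 to 120 N. Pads are 22 mm wide; open, the fingers measure 114 mm over their backs; the gripper's body (76 mm by 85 mm) begins 54 mm behind the grasp point. The pads swing forward as they close: fully open they stand 13 mm farther back than shut.
Start: joints at [53.039, 21.807, 74.336, -0, 83.858, -12.336], TCP at [0.229, 0.5, 0.231] pointing down, gripper open.
Joint ranges: [-178.18, 178.18], [-50.72, 133.34], [12.68, 142.11], [-81.47, 261.47], [9.98, 163.14], [-165.26, 165.26]. Speed limits (degrees/s): [136.94, 136.94, 180, 180, 180, 180].

### API

Orientations are given as a 3x3 rotation matrix whose columns are the frame's x, y, z axes.
In Python, from rig import env, imaging, job, models gives the robot as it stands. The module is installed in compiled form; this text tells all that it offers.
- The arm moves only by the tool jog_arm, never from a script. Its argument "plan" is text: rows parted by semicolons, each of 7 numbers parted by spaces: the turn, a rotation vector about the tool's x, y, z in degrees, then the shift along the tool's x, y, z in cm, then the closure in counts, from 0 (fully open) to 255 (shut). In form: rx ry rz x y z claw; .... A call has 1 to 10 rows; each row shifts and turns the commanded pose from where the row before left it, along the tool's axes as they then stand; what a row does not reach is not made up. A row lasts 1/12 s, in which the tool goes at most 41.7 mm and 7.16 degrees, less where a joint would pass 70% of its speed; a pose out of reach is approached as far as the arm can. A call with a gripper value outside its range is refused whole. The fingers move at their own pace and stop on an object; "grip_force" is the grip in N (left out, the last holds). Time passes only in rows, so rows that do not move let the fingers close. It gives the time, the measured TCP pose, the force, the opening and the grip force at its end, in the units of the state.
- env.observe(): the state, without advancing time (a new reading comes with each control period).
- imaging.get_image(name): name is "scene" or "top" or "wrist"; returns a dict with "pixels" (400x640x3 uint8, red, green, blue), "depth" (400x640 float32, m along the optical axis (not along the pixel's ray), 0 where there is no reading), "fov_y" (degrees; the focal length in pixels is half the picture's height over the tangent of half this angle, whatever the lens; pixels are square), "cx", "cy" (the principal point, pixels), "world_from_camera" (4x4, takes a point from camera to world coordinates). Camera axes: x right, y down, z forward; pixel columns grow to the right and rows downward; lengths in m; the calibration is good to about 2 mm. A picture is of the moment at which its call begins.
- job.close_job(): hands the job in; it is judged then, once.
Trained networks look in the newest picture that a camera, given by its name, has taken for a name from the list of things; names that differ only in an ending like _2 or _b are one class to them, and where a whole thing is asked for, a point or a joint stands for the part that bears it (a point fixed in the world has none). Each returns a list of dicts, best first, with "confidence" (0 to 1); they miss things now and then, are a little off and sometimes report something else, mostly with a low value. They report only what shows in the picture. A call takes as long as a camera call.
- models.outline_of(camera, query): "region" (400x640 bool, what is visible of it) and "bbox" ([centre column, centre row, width, height] in pixels, round what is visible of it).
- models.tip_of(camera, query): "at" ([column, row] in pixels: a listed point, or the origin of a listed thing).
The state is a dict: "time_s": time; "q": joint angles; "qvel": joint speeds; "joint_efforts": joint torques, N m; "position": TCP position; "tool_rot": TCP orientation; "ft_force": force on the tool from outside, world axes, zero at the start; "wrist_torque": the same for the moment, N m; "grip_width": finger opening in m; "gripper_force": force on a finger pad.
Only numpy, scipy, OpenCV 4.12 (cv2) and the standard library are available. Lean on these libraries where they do the work, as an engineer would, in place of code of your own. Each camera call takes 0.05 s, during which the arm holds its last target. There are 200 camera calls.

## Working session

There is one attempt and no reset: what is moved stays moved. The work goes in short steps, Python scripts to look and compute and a tool call to move; the robot and the scene stay as the last step left them, time stands still between calls to the robot, and variables do not carry over. Pictures are saved under pics/ and viewed, at most 10 in all, crops included, and the job is handed in when it is done.

Besides the shell and the picture viewer there is one more tool, called in YAML: its name, and indented under it one key for each argument. jog_arm: Moves the arm, as the interface text tells. Its arguments: {"type":"object","properties":{"plan":{"type":"string"},"grip_force":{"type":"number"}},"required":["plan"]}

```bash
mkdir -p pics
cat > h.py <<'E'
import numpy as np, cv2
from rig import env, imaging, job, models
def look(n):
    d=imaging.get_image(n); return d
def pts(d,mask=None):
    h,w=d['depth'].shape; f=h/2/np.tan(np.radians(d['fov_y'])/2)
    v,u=np.mgrid[:h,:w]; z=d['depth']
    P=np.stack([(u-d['cx'])*z/f,(v-d['cy'])*z/f,z],-1)
    T=d['world_from_camera']; W=P@T[:3,:3].T+T[:3,3]
    W[z<=0]=np.nan
    return W
def save(d,n): cv2.imwrite('pics/'+n,d['pixels'][...,::-1])
def rect(W,m,zlo,zhi):
    p=W[m]; p=p[(p[:,2]>zlo)&(p[:,2]<zhi)]
    if len(p)<10: return None
    r=cv2.minAreaRect((p[:,:2]*1000).astype(np.float32))
    return [round(x,1) for x in (*r[0],*r[1],r[2])],len(p),round(float(np.median(p[:,2]))*1000,1)
E
python3 - <<'E'
from h import *
print(env.observe())
for c in ('top','scene'):
    d=look(c); save(d,c+'1.png'); W=pts(d); print(c,d['world_from_camera'].round(3).tolist(),d['fov_y'])
    for q in ['prism_long','prism_short','twin_long','twin_short','stall_a','stall_b','gold_jar','tape_roll','sample_pot','flow_table']:
        for r in models.outline_of(c,q)[:3]:
            p=W[r['region']]; p=p[~np.isnan(p[:,0])]
            zt=np.percentile(p[:,2],90) if len(p) else 0
            print(q,round(r['confidence'],2),np.round(r['bbox']),'ztop',round(zt,3),rect(W,r['region'],zt-.008,zt+.008))
E
```

```text
{'time_s': 0.0, 'q': array([ 5.30392001e+01,  2.18432011e+01,  7.43851735e+01, -5.82085564e-04,
        8.38568964e+01, -1.23362960e+01]), 'qvel': array([ 0.11671725,  0.03531695,  0.02921238, -0.05212361, -0.05353779,
       -0.06302305]), 'joint_efforts': array([ 1.48643187e-03, -4.48475146e+01, -2.31268662e+01, -9.57922953e-05,
        4.86157151e-03, -6.83638660e-06]), 'position': array([0.2290007 , 0.49974303, 0.23068858]), 'tool_rot': array([[-9.09058313e-01,  4.16667971e-01, -8.86771883e-04],
       [ 4.16668800e-01,  9.09057579e-01, -1.19526213e-03],
       [ 3.08099255e-04, -1.45605315e-03, -9.99998892e-01]]), 'ft_force': array([-0.2257738 , -0.49126339,  0.20400575]), 'wrist_torque': array([-0.01130279,  0.000159  , -0.01086178]), 'gripper_force': 0.0, 'grip_width': 0.08549129678628026}
top [[-0.022, -0.995, 0.096, 0.482], [-1.0, 0.021, -0.015, 0.055], [0.013, -0.096, -0.995, 1.288], [0.0, 0.0, 0.0, 1.0]] 54.83191659555714
prism_long 0.59 [247. 201.  46.  30.] ztop 0.044 ([599.9, 285.2, 40.6, 159.4, 24.1], 595, 41.2)
prism_short 0.76 [264. 241.  39.  16.] ztop 0.044 ([456.9
[... 1643 characters left out ...]
[453.0, 228.4, 39.9, 109.4, 0.3], 202, 41.4)
twin_short 0.76 [368. 251.  20.  25.] ztop 0.102 ([653.8, -245.7, 41.2, 44.6, 6.0], 142, 100.6)
stall_a 0.56 [332. 265.  29.  23.] ztop 0.052 ([541.0, -209.4, 62.4, 65.7, 6.9], 81, 51.4)
stall_b 0.56 [332. 265.  29.  23.] ztop 0.052 ([541.0, -209.4, 62.4, 65.7, 6.9], 81, 51.4)
gold_jar 0.81 [333. 154.  15.  18.] ztop 0.073 ([753.2, 200.8, 49.7, 53.2, 8.0], 116, 70.1)
gold_jar 0.52 [260. 179.  19.  32.] ztop 0.045 ([453.4, 228.4, 109.3, 40.3, 89.4], 200, 41.6)
tape_roll 0.73 [389. 318.  33.  34.] ztop 0.028 ([611.1, -450.5, 103.7, 97.7, 57.1], 365, 24.8)
sample_pot 0.59 [250. 121.  18.  31.] ztop 0.117 ([530.5, 500.2, 64.2, 58.8, 85.7], 144, 115.4)
```

View pics/top1.png

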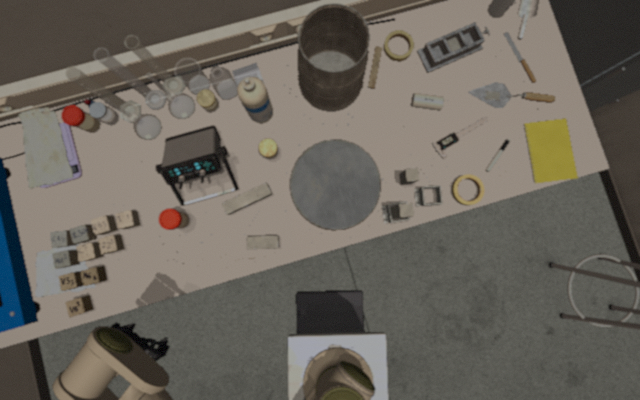

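```bash
cat >> h.py <<'E'
from scipy.spatial.transform import Rotation as R
def plan(p,Rt,n=None,frac=1.0):
    """rows needed to bring commanded pose (assumed = measured) to p,Rt: const world step split in n rows"""
    s=env.observe(); p0=s['position']; R0=s['tool_rot']
    rel=R.from_matrix(R0.T@Rt).as_rotvec(degrees=True)
    dl=R0.T@(np.array(p)-p0)*100
    print('total rotvec tool',rel.round(2),'shift tool cm',dl.round(2))
    N=n or int(np.ceil(max(np.linalg.norm(rel)/7.1,np.linalg.norm(dl)/4.1)))
    st=rel/N; Ri=R0.copy(); dp=(np.array(p)-p0)/N; 
    for i in range(N):
        Ri=Ri@R.from_rotvec(st,degrees=True).as_matrix()
        print(i+1,st.round(2),(Ri.T@dp*100).round(2),' | before-turn',(((Ri@R.from_rotvec(-st,degrees=True).as_matrix()).T@dp)*100).round(2))
def tool(zdir,ydir):
    z=np.array(zdir,float); z/=np.linalg.norm(z); y=np.array(ydir,float); y-=y@z*z; y/=np.linalg.norm(y)
    return np.stack([np.cross(y,z),y,z],1)
E
python3 - <<'E'
from h import *
print(env.tcp_to_grasp)
d=look('wrist');print(d['world_from_camera'].round(3).tolist(),d['fov_y'])
u=np.array([.408,-.913,0]);y=[.913,.408,0]
# pre look pose: vertical, above prism, shifted
plan([.58,.27,.26],tool([0,0,-1],y))
E
```

```text
-0.0187
[[0.416, 0.877, 0.243, 0.169], [0.91, -0.401, -0.111, 0.527], [0.0, 0.267, -0.964, 0.374], [0.0, 0.0, 0.0, 1.0]] 65.50599843633609
total rotvec tool [-0.   0.  41.3] shift tool cm [-41.47  -6.29  -2.87]
1 [-0.    0.    3.75] [-3.8  -0.32 -0.26]  | before-turn [-3.77 -0.57 -0.26]
2 [-0.    0.    3.75] [-3.81 -0.07 -0.26]  | before-turn [-3.8  -0.32 -0.26]
3 [-0.    0.    3.75] [-3.81  0.18 -0.26]  | before-turn [-3.81 -0.07 -0.26]
4 [-0.    0.    3.75] [-3.79  0.42 -0.26]  | before-turn [-3.81  0.18 -0.26]
5 [-0.    0.    3.75] [-3.75  0.67 -0.26]  | before-turn [-3.79  0.42 -0.26]
6 [-0.    0.    3.75] [-3.7   0.92 -0.26]  | before-turn [-3.75  0.67 -0.26]
7 [-0.    0.    3.75] [-3.63  1.16 -0.26]  | before-turn [-3.7   0.92 -0.26]
8 [-0.    0.    3.75] [-3.55  1.39 -0.26]  | before-turn [-3.63  1.16 -0.26]
9 [-0.    0.    3.75] [-3.45  1.62 -0.26]  | before-turn [-3.55  1.39 -0.26]
10 [-0.    0.    3.75] [-3.34  1.84 -0.26]  | before-turn [-3.45  1.62 -0.26]
11 [-0.    0.    3.75] [-3.21  2.06 -0.26]  | before-turn [-3.34  1.84 -0.26]
```

Run:
```python
from h import *
W=np.concatenate([pts(look(c)).reshape(-1,3) for c in ('top','scene')]); W=W[~np.isnan(W[:,0])]
print('x rows .45...; y cols');ys=np.arange(.10,.60,.04);print(ys.round(2))
for x in np.arange(.45,.85,.03):
    print(round(x,2),[int(1000*W[(abs(W[:,0]-x)<.015)&(abs(W[:,1]-y)<.02),2].max(initial=-1)) for y in ys])
```

```text
x rows .45...; y cols
[0.1  0.14 0.18 0.22 0.26 0.3  0.34 0.38 0.42 0.46 0.5  0.54 0.58]
0.45 [8, 7, 48, 47, 47, 44, 10, 9, 8, 7, 9, 9, 8]
0.48 [9, 8, 45, 47, 46, 43, 9, 11, 7, 9, 10, 8, 8]
0.51 [48, 10, 11, 7, 10, 7, 7, 8, 9, 123, 123, 121, 8]
0.54 [54, 9, 9, 9, 7, 8, 49, 9, 7, 122, 125, 119, 5]
0.57 [56, 53, 10, 11, 43, 51, 48, 44, 8, 105, 118, 117, 8]
0.6 [57, 56, 6, 51, 49, 47, 46, 38, 20, 21, 47, 7, 7]
0.63 [56, 58, 8, 48, 46, 42, 33, 183, 14, 181, 149, 73, 9]
0.66 [58, 57, 10, 41, 7, 39, 138, 174, 162, 170, 173, 84, 9]
0.69 [58, 54, 10, 8, 9, 7, 166, 175, 175, 175, 175, 127, 6]
0.72 [59, 53, 77, 78, 8, 8, 174, 175, 169, 158, 146, 125, 4]
0.75 [53, 10, 77, 78, 69, 7, 136, 151, 140, 130, 121, 109, 8]
0.78 [6, 8, 75, 78, 70, 8, 8, 118, 112, 104, 92, 86, 5]
0.81 [6, 9, 8, 11, 6, 8, 8, 90, 86, 77, 67, 60, 61]
0.84 [7, 9, 7, 204, 209, 9, 10, 60, 60, 52, 9, 7, 135]
```

jog_arm:
  plan: "0 0 3.75 -3.8 -0.3 -0.26 0; 0 0 3.75 -3.8 -0.1 -0.26 0; 0 0 3.75 -3.8 0.2 -0.26 0; 0 0 3.75 -3.8 0.4 -0.26 0; 0 0 3.75 -3.75 0.7 -0.26 0; 0 0 3.75 -3.7 0.9 -0.26 0; 0 0 3.75 -3.6 1.2 -0.26 0; 0 0 3.75 -3.5 1.4 -0.26 0; 0 0 3.75 -3.4 1.6 -0.26 0; 0 0 3.75 -3.3 1.8 -0.26 0"

```text
time_s: 2.08
position: [0.5613, 0.3127, 0.2575]
tool_rot: [[-0.465, 0.886, 0.0], [0.886, 0.465, 0.0], [0.0, 0.0, -1.0]]
ft_force: [0.5, 0.2, 0.2]
grip_width: 0.0855
gripper_force: 0.0
```

Run:
```python
from h import *
d=look('wrist'); save(d,'w1.png'); W=pts(d)
for q in ['prism_long','prism_short']:
    for r in models.outline_of('wrist',q)[:2]:
        print(q,round(r['confidence'],2),np.round(r['bbox']),rect(W,r['region'],.03,.055))
t=models.tip_of('wrist','prism_long_mid'); print(t[:1])
print(np.nanmedian(W[W[...,2]<.01][:,2]), env.observe()['q'].round(1))
```

```text
prism_long 0.72 [338. 200.  44. 125.] ([599.9, 282.8, 40.1, 160.0, 24.1], 4163, 40.2)
prism_short 0.71 [216. 182.  66.  84.] ([457.2, 231.7, 40.5, 100.8, 0.7], 2851, 40.0)
[{'at': [331.6, 198.5], 'confidence': 0.82}]
-0.0006550036058874387 [18.7 30.7 55.2  0.  94.1 -9.2]
```

View pics/w1.png

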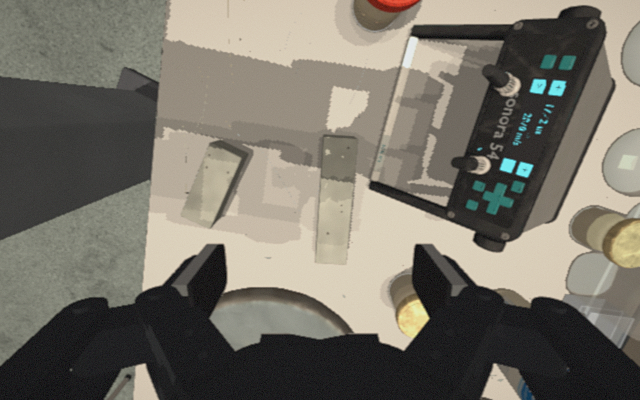

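Run:
```python
from h import *
u=np.array([.408,-.913,0]);y=[.913,.408,0]; a=np.radians(35)
b=np.sin(a)*u+np.cos(a)*np.array([0,0,1])
g=np.array([.614,.251,.024]); tcp=g-.0187*b
print(tcp)
plan(tcp+.09*b,tool(-b,y),8)
```

```text
[0.60962384 0.26079273 0.00868186]
total rotvec tool [-1.19 34.97  3.61] shift tool cm [-12.11   1.59  17.43]
1 [-0.15  4.37  0.45] [-1.67  0.21  2.06]  | before-turn [-1.51  0.2   2.18]
2 [-0.15  4.37  0.45] [-1.82  0.21  1.92]  | before-turn [-1.67  0.21  2.06]
3 [-0.15  4.37  0.45] [-1.96  0.22  1.78]  | before-turn [-1.82  0.21  1.92]
4 [-0.15  4.37  0.45] [-2.09  0.24  1.63]  | before-turn [-1.96  0.22  1.78]
5 [-0.15  4.37  0.45] [-2.21  0.25  1.46]  | before-turn [-2.09  0.24  1.63]
6 [-0.15  4.37  0.45] [-2.31  0.26  1.29]  | before-turn [-2.21  0.25  1.46]
7 [-0.15  4.37  0.45] [-2.4   0.28  1.11]  | before-turn [-2.31  0.26  1.29]
8 [-0.15  4.37  0.45] [-2.48  0.3   0.93]  | before-turn [-2.4   0.28  1.11]
```

jog_arm:
  plan: "-0.15 4.37 0.45 -1.51 0.2 2.18 0; -0.15 4.37 0.45 -1.67 0.21 2.06 0; -0.15 4.37 0.45 -1.82 0.21 1.92 0; -0.15 4.37 0.45 -1.96 0.22 1.78 30; -0.15 4.37 0.45 -2.09 0.24 1.63 60; -0.15 4.37 0.45 -2.21 0.25 1.46 60; -0.15 4.37 0.45 -2.31 0.26 1.29 60; -0.15 4.37 0.45 -2.4 0.28 1.11 60; 0 0 0 0 0 0 60; 0 0 0 0 0 0 60"
  grip_force: 100

```text
time_s: 3.12
position: [0.6297, 0.2143, 0.0816]
tool_rot: [[-0.333, 0.913, -0.236], [0.748, 0.409, 0.523], [0.574, -0.002, -0.819]]
ft_force: [0.5, 0.3, 0.2]
grip_width: 0.0653
gripper_force: 0.0
```

Run:
```python
from h import *
u=np.array([.408,-.913,0]);y=[.913,.408,0]; a=np.radians(35)
b=np.sin(a)*u+np.cos(a)*np.array([0,0,1])
g=np.array([.614,.251,.024]); tcp=g-.0187*b
s=env.observe();print(s['position'],s['q'].round(1),s['grip_width'])
plan(tcp,tool(-b,y),5)
d=look('wrist'); W=pts(d)
for r in models.outline_of('wrist','prism_long')[:2]: print(r['confidence'],rect(W,r['region'],.03,.055))
```

```text
[0.62973298 0.21430791 0.08162488] [ -3.2  46.   62.8  30.6  89.2 -32.7] 0.06528814658359887
total rotvec tool [-0.12 -0.05 -0.03] shift tool cm [-0.04  0.08  8.88]
1 [-0.02 -0.01 -0.01] [-0.01  0.02  1.78]  | before-turn [-0.01  0.02  1.78]
2 [-0.02 -0.01 -0.01] [-0.01  0.01  1.78]  | before-turn [-0.01  0.02  1.78]
3 [-0.02 -0.01 -0.01] [-0.01  0.01  1.78]  | before-turn [-0.01  0.01  1.78]
4 [-0.02 -0.01 -0.01] [-0.01  0.01  1.78]  | before-turn [-0.01  0.01  1.78]
5 [-0.02 -0.01 -0.01] [-0.01  0.01  1.78]  | before-turn [-0.01  0.01  1.78]
0.81 ([599.3, 282.6, 40.2, 160.5, 24.1], 11702, 40.0)
```

jog_arm:
  plan: "0 0 0 0 0.08 2 60; 0 0 0 0 0 2 60; 0 0 0 0 0 1.8 60; 0 0 0 0 0 1.5 60; 0 0 0 0 0 1.1 60; 0 0 0 0 0 0.4 60; 0 0 0 0 0 0 120; 0 0 0 0 0 0 200; 0 0 0 0 0 0 200; 0 0 0 0 0 0 200"
  grip_force: 110

```text
time_s: 4.05
position: [0.6112, 0.2606, 0.0125]
tool_rot: [[-0.337, 0.913, -0.232], [0.747, 0.409, 0.524], [0.573, 0.003, -0.819]]
ft_force: [-1.0, -0.7, 7.2]
grip_width: 0.0385
gripper_force: 111.1
```

jog_arm:
  plan: "0 0 0 0 0 0 200; 0 0 0 0 0 0 200; 0 0 0 0 0 0 255"

```text
time_s: 4.3
position: [0.6112, 0.2606, 0.0125]
tool_rot: [[-0.337, 0.913, -0.232], [0.747, 0.409, 0.524], [0.573, 0.003, -0.819]]
ft_force: [-0.3, 0.1, 5.9]
grip_width: 0.0385
gripper_force: 111.1
```

jog_arm:
  plan: "0 0 0 0.6 0 -0.8 255; 0 0 0 1.1 0 -1.6 255; 0 0 0 2 0 -2.9 255; 0 0 0 2 0 -2.9 255; 0 0 0 2 0 -2.9 255; 0 0 0 2 0 -2.9 255; 0 0 0 1.1 -1.2 -1.6 255; 0 -3 0 0 -1.8 0 255; 0 -5 0 0 -1.8 0 255; 0 -5 0 0 -1.8 0 255"

```text
time_s: 5.13
position: [0.5502, 0.2313, 0.2009]
tool_rot: [[-0.379, 0.913, -0.15], [0.848, 0.408, 0.338], [0.369, 0.001, -0.929]]
ft_force: [0.4, 0.6, -3.8]
grip_width: 0.0387
gripper_force: 111.1
```

jog_arm:
  plan: "0 -6 0 0 0 0 255; 0 -6 0 0 0 0 255; 0 -6 0 0 0 0 255; 0 -6 0 0 0 0 255; 0 -6 0 0 0 0 255; 0 -6 0 0 0 0 255; 0 0 0 0 0 0 255"

```text
time_s: 5.72
position: [0.549, 0.2347, 0.2004]
tool_rot: [[-0.399, 0.911, 0.101], [0.884, 0.411, -0.224], [-0.245, -0.0, -0.969]]
ft_force: [-1.4, 1.4, -6.1]
grip_width: 0.0385
gripper_force: 111.9
```

```bash
cat >> h.py <<'E'
def pose_prism(name='prism_long',cams=('scene','top'),zmin=.0):
    for c in cams:
        d=look(c); W=pts(d)
        for r in models.outline_of(c,name)[:3]:
            p=W[cv2.erode(r['region'].astype(np.uint8),np.ones((2,2)))>0]; p=p[~np.isnan(p[:,0])]
            if len(p)<20: continue
            print(c,round(r['confidence'],2),np.round(r['bbox']),'z',np.percentile(p[:,2],[2,50,98]).round(3),'c',np.median(p,0).round(3),len(p))
E
python3 - <<'E'
from h import *
s=env.observe();print(s['position'],s['tool_rot'].round(3).tolist(),s['q'].round(1),s['grip_width'],s['wrist_torque'].round(2))
d=look('wrist'); save(d,'w2.png')
E
```

```text
[0.54900132 0.23473794 0.20036967] [[-0.399, 0.911, 0.101], [0.884, 0.411, -0.224], [-0.245, -0.0, -0.969]] [ 17.9  28.4  69.9 -14.3  80.4  -4.2] 0.03848855784566263 [0.3  0.18 0.01]
```

View pics/w2.png

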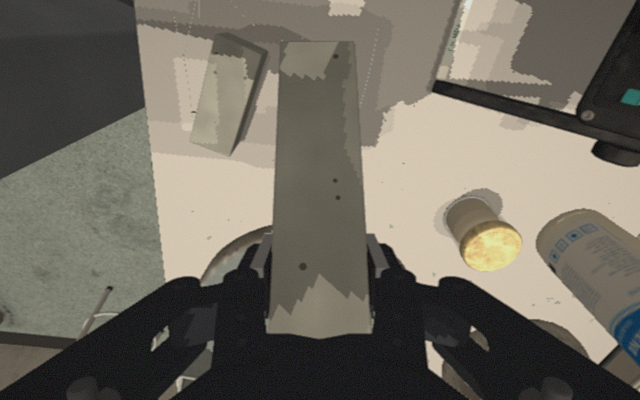

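```bash
cat >> h.py <<'E'
def held():
    """held prism in tool frame from wrist depth: points of front face"""
    d=look('wrist'); W=pts(d); s=env.observe(); Rt=s['tool_rot'];p0=s['position']
    m=models.outline_of('wrist','prism_long')[0]
    M=cv2.erode(m['region'].astype(np.uint8),np.ones((7,7)))>0
    P=W[M]; P=P[~np.isnan(P[:,0])]; c=np.median(P,0)
    for k in range(3):
        n=np.linalg.svd(P-P.mean(0),full_matrices=False)[2][2]; e=(P-P.mean(0))@n; P=P[abs(e)<.004]
    X=W[m['region']]; X=X[~np.isnan(X[:,0])]; X=X[abs((X-P.mean(0))@n)<.006]
    q=(X-P.mean(0)); V=np.linalg.svd(q,full_matrices=False)[2][0]; t=q@V
    V=V*np.sign(-V[2]); t=q@V
    ends=[P.mean(0)+V*np.percentile(t,1),P.mean(0)+V*np.percentile(t,99)]
    n=n*np.sign(n@(d['world_from_camera'][:3,3]-P.mean(0)))
    print('conf',m['confidence'],len(P),'normal',n.round(3),'axis(down)',V.round(3),'len',np.ptp(t).round(3),'ends',np.round(ends,4).tolist())
    print('tool frame normal',(Rt.T@n).round(3),'ends',[(Rt.T@(e-p0)).round(4).tolist() for e in ends])
    return n,V,ends
E
python3 - <<'E'
from h import *
held()
E
```

```text
conf 0.78 23641 normal [-0.31   0.687  0.657] axis(down) [-0.278  0.595 -0.754] len 0.145 ends [[0.5518, 0.2308, 0.2456], [0.5131, 0.3135, 0.1408]]
tool frame normal [ 0.575 -0.001 -0.818] ends [[-0.0138, 0.0005, -0.0431], [0.0999, -0.0009, 0.0368]]
```

jog_arm:
  plan: "0 -6.8 0 0 0 0 255; 0 -6.8 0 0 0 0 255; 0 -6.8 0 0 0 0 255; 0 -6.8 0 0 0 0 255; 0 -6.8 0 0 0 0 255; 0 -6.8 0 0 0 0 255; 0 0 0 1.6 0 1.15 255; 0 0 0 1.9 0 1.35 255; 0 0 0 1.6 0 1.15 255; 0 0 0 0 0 0 255"

```text
time_s: 6.7
position: [0.55, 0.2307, 0.1335]
tool_rot: [[-0.239, 0.914, 0.327], [0.527, 0.406, -0.747], [-0.816, -0.006, -0.579]]
ft_force: [-0.9, 0.2, -5.2]
grip_width: 0.0384
gripper_force: 112.0
```

jog_arm:
  plan: "0 0 0 0 0 0 255; 0 0 0 0 0 0 255"

```text
time_s: 6.87
position: [0.5516, 0.2319, 0.1393]
tool_rot: [[-0.233, 0.913, 0.334], [0.528, 0.407, -0.745], [-0.817, 0.003, -0.577]]
ft_force: [0.9, 0.1, -4.4]
grip_width: 0.0388
gripper_force: 112.0
```

Run:
```python
from h import *
s=env.observe();print(s['position'],s['tool_rot'].round(3).tolist(),s['q'].round(1),s['ft_force'])
held(); pose_prism(cams=('scene',))
```

```text
[0.55163003 0.23193794 0.1392761 ] [[-0.233, 0.913, 0.334], [0.528, 0.407, -0.745], [-0.817, 0.003, -0.577]] [ 31.6  40.8  75.8 -55.2  80.6  26.2] [ 0.8785714   0.14679811 -4.42079279]
conf 0.56 23869 normal [-0.408  0.913  0.005] axis(down) [-0.007  0.002 -1.   ] len 0.145 ends [[0.5414, 0.2561, 0.1754], [0.5405, 0.2564, 0.0363]]
tool frame normal [ 0.573  0.    -0.82 ] ends [[-0.0144, 0.0006, -0.0419], [0.0997, -0.0007, 0.0378]]
scene 0.58 [279. 154.  20.  36.] z [0.042 0.123 0.197] c [0.543 0.222 0.123] 412
scene 0.48 [361. 283.  26.  34.] z [-0.     0.027  0.056] c [ 0.594 -0.332  0.027] 443
```

jog_arm:
  plan: "0 0 0 0.9 0 0.63 255; 0 0 0 0.8 0 0.56 255; 0 0 0 0.5 0 0.36 255; 0 0 0 0.25 0 0.17 255; 0 0 0 0.12 0 0.09 255; 0 0 0 0 0 0 255; 0 0 0 0 0 0 255"

```text
time_s: 7.65
position: [0.5509, 0.2324, 0.1067]
tool_rot: [[-0.235, 0.913, 0.335], [0.526, 0.409, -0.746], [-0.818, 0.001, -0.576]]
ft_force: [-1.6, 0.1, -2.0]
grip_width: 0.0385
gripper_force: 112.5
```

jog_arm:
  plan: "0 0 0 0.08 0 0.06 255; 0 0 0 0.08 0 0.06 255; 0 0 0 0 0 0 255; 0 0 0 0 0 0 255"

```text
time_s: 7.98
position: [0.5509, 0.2324, 0.1067]
tool_rot: [[-0.232, 0.913, 0.336], [0.525, 0.408, -0.747], [-0.819, 0.003, -0.574]]
ft_force: [-6.6, 0.5, 9.8]
grip_width: 0.0386
gripper_force: 113.9
```

jog_arm:
  plan: "0 0 0 -0.07 0 -0.05 255; 0 0 0 0 0 0 100; 0 0 0 0 0 0 60; 0 0 0 0 0 0 40; 0 0 0 0 0 0 40; 0 0 0 0 0 0 40"

```text
time_s: 8.48
position: [0.551, 0.2324, 0.1053]
tool_rot: [[-0.235, 0.913, 0.335], [0.526, 0.409, -0.746], [-0.817, 0.001, -0.576]]
ft_force: [0.2, -0.3, 0.0]
grip_width: 0.0718
gripper_force: 0.0
```

jog_arm:
  plan: "0 0 0 0 0 -1 20; 0 0 0 0 0 -2 20; 0 0 0 0 0 -3 20; 0 0 0 0 0 -3 20; 0 0 0 -2 0 -1.4 20; 0 0 0 -3 0 -2 20; 0 0 0 -3 0 -2 0; 0 0 0 -2 0 -1.4 0; 0 0 0 0 0 0 0"

```text
time_s: 9.23
position: [0.5217, 0.2986, 0.2844]
tool_rot: [[-0.228, 0.912, 0.34], [0.531, 0.409, -0.742], [-0.816, 0.011, -0.577]]
ft_force: [0.9, 0.6, 1.0]
grip_width: 0.0854
gripper_force: 0.0
```

Run:
```python
from h import *
s=env.observe();print(s['time_s'],s['position'],s['grip_width'])
for c in ('top','scene'):
    d=look(c);W=pts(d)
    if c=='scene': save(d,'s2.png')
    p=W[(abs(W[...,0]-.545)<.06)&(abs(W[...,1]-.24)<.06)&(W[...,2]>.145)&(W[...,2]<.175)]
    r=cv2.minAreaRect((p[:,:2]*1000).astype(np.float32)) if len(p)>5 else None; print(c,r,len(p),np.median(p,0))
held()
y=[.913,.408,0]
g=np.array([.549,.238,.135]); plan(g+[0,0,.10],tool([0,0,-1],y),9)
```

```text
9.2333 [0.52170566 0.29863476 0.28443382] 0.08539743616976586
top ((548.024169921875, 241.26507568359375), (40.03614807128906, 40.20586013793945), 24.28775978088379) 200 [0.54723574 0.2399861  0.1609316 ]
scene ((544.470703125, 238.7822265625), (44.83807373046875, 43.90232467651367), 23.05777359008789) 130 [0.54362917 0.23251505 0.15981981]
conf 0.85 2985 normal [-0.406  0.914  0.025] axis(down) [-0.006  0.006 -1.   ] len 0.111 ends [[0.54, 0.2564, 0.1607], [0.5393, 0.2571, 0.0529]]
tool frame normal [ 0.556  0.004 -0.831] ends [[0.0692, 0.0003, 0.1046], [0.1578, 0.0, 0.166]]
total rotvec tool [-3.000e-02  5.483e+01  1.100e-01] shift tool cm [-0.37  0.11  7.81]
1 [-0.    6.09  0.01] [-0.13  0.01  0.86]  | before-turn [-0.04  0.01  0.87]
2 [-0.    6.09  0.01] [-0.22  0.01  0.84]  | before-turn [-0.13  0.01  0.86]
3 [-0.    6.09  0.01] [-0.31  0.01  0.81]  | before-turn [-0.22  0.01  0.84]
4 [-0.    6.09  0.01] [-0.4   0.01  0.77]  | before-turn [-0.31  0.01  0.81]
5 [-0.    6.09  0.01] [-0.48  0.01  0.73]  | before-turn [-0.4   0.01  0.77]
6 [-0.    6.09  0.01] [-0.55  0.01  0.67]  | before-turn [-0.48  0.01  0.73]
7 [-0.    6.09  0.01] [-0.62  0.01  0.61]  | before-turn [-0.55  0.01  0.67]
8 [-0.    6.09  0.01] [-0.68  0.01  0.54]  | before-turn [-0.62  0.01  0.61]
9 [-0.    6.09  0.01] [-0.73  0.01  0.47]  | before-turn [-0.68  0.01  0.54]
```

View pics/s2.png

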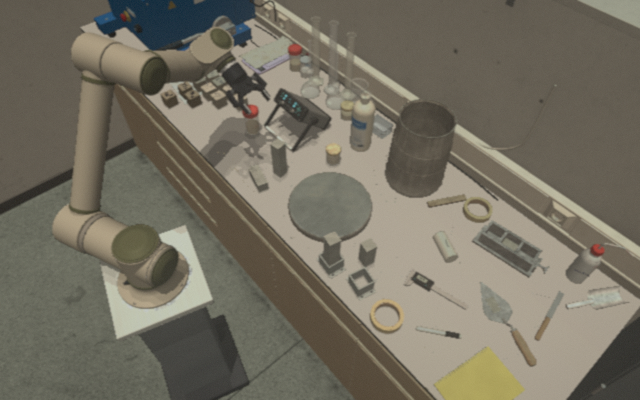

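jog_arm:
  plan: "0 6.09 0 0 0 0.87 0; 0 6.09 0 -0.13 0 0.86 0; 0 6.09 0 -0.22 0 0.84 0; 0 6.09 0 -0.31 0 0.81 0; 0 6.09 0 -0.4 0 0.77 0; 0 6.09 0 -0.48 0 0.73 0; 0 6.09 0 -0.55 0 0.67 30; 0 6.09 0 -0.62 0 0.61 30; 0 6.09 0 -0.68 0 0.54 30; 0 0 0 0 0 0 30"

```text
time_s: 10.27
position: [0.5494, 0.2344, 0.2336]
tool_rot: [[-0.404, 0.915, -0.004], [0.915, 0.404, 0.003], [0.005, -0.003, -1.0]]
ft_force: [-0.1, -0.2, -0.7]
grip_width: 0.0753
gripper_force: 0.0
```

jog_arm:
  plan: "0 0 0 0 0 0 30; 0 0 0 0 0 0 30"

```text
time_s: 10.43
position: [0.5481, 0.2378, 0.235]
tool_rot: [[-0.409, 0.913, -0.0], [0.913, 0.409, -0.001], [-0.001, -0.001, -1.0]]
ft_force: [-0.3, 0.5, 0.2]
grip_width: 0.0754
gripper_force: 0.0
```

Run:
```python
from h import *
s=env.observe();print(s['time_s'],s['position'],s['q'].round(1),s['grip_width'])
d=look('wrist');W=pts(d);print(d['world_from_camera'][:3,3])
p=W[(abs(W[...,0]-.545)<.06)&(abs(W[...,1]-.24)<.06)&(W[...,2]>.15)&(W[...,2]<.17)]
print(len(p), cv2.minAreaRect((p[:,:2]*1000).astype(np.float32)) if len(p)>5 else 0,np.median(p,0))
plan([.548,.2385,.118],tool([0,0,-1],[.913,.408,0]),7)
```

```text
10.4333 [0.54806998 0.23779477 0.23500805] [ 12.1  26.5  65.9  -0.1  87.6 -12. ] 0.07543843587634563
[0.52129017 0.29823394 0.3776157 ]
2943 ((547.55517578125, 239.0617218017578), (40.08684158325195, 39.810298919677734), 24.382835388183594) [0.54700039 0.24051159 0.16009373]
total rotvec tool [-0.01  0.06  0.12] shift tool cm [ 0.02  0.02 11.73]
1 [-0.    0.01  0.02] [0.   0.   1.68]  | before-turn [0.   0.   1.68]
2 [-0.    0.01  0.02] [0.   0.   1.68]  | before-turn [0.   0.   1.68]
3 [-0.    0.01  0.02] [0.   0.   1.68]  | before-turn [0.   0.   1.68]
4 [-0.    0.01  0.02] [0.   0.   1.68]  | before-turn [0.   0.   1.68]
5 [-0.    0.01  0.02] [0.   0.   1.68]  | before-turn [0.   0.   1.68]
6 [-0.    0.01  0.02] [0.   0.   1.68]  | before-turn [0.   0.   1.68]
7 [-0.    0.01  0.02] [0.   0.   1.68]  | before-turn [0.   0.   1.68]
```

jog_arm:
  plan: "0 0 0.15 0.1 0 1.2 30; 0 0 0 0 0 2.5 30; 0 0 0 0 0 2.8 30; 0 0 0 0 0 2.5 30; 0 0 0 0 0 1.8 30; 0 0 0 0 0 0.9 30; 0 0 0 0 0 0 30; 0 0 0 0 0 0 100; 0 0 0 0 0 0 150; 0 0 0 0 0 0 200"
  grip_force: 60

```text
time_s: 11.32
position: [0.5486, 0.2389, 0.1202]
tool_rot: [[-0.407, 0.913, 0.003], [0.913, 0.407, 0.001], [-0.001, 0.003, -1.0]]
ft_force: [6.8, 3.3, 5.3]
grip_width: 0.0401
gripper_force: 11.1
```

jog_arm:
  plan: "0 0 0 0 0 0 255; 0 0 0 0 0 0 255; 0 0 0 0 0 0 255; 0 0 0 0 0 0 255"
  grip_force: 100

```text
time_s: 11.65
position: [0.5485, 0.2387, 0.1205]
tool_rot: [[-0.407, 0.914, 0.003], [0.914, 0.407, 0.001], [-0.001, 0.003, -1.0]]
ft_force: [-1.6, 0.3, 6.3]
grip_width: 0.0393
gripper_force: 100.7
```

jog_arm:
  plan: "0 0 0 0 0 -0.8 255; 0 0 0 0 0 -1.6 255; 0 0 0 0 0 -2.4 255; 0 0 0 0 0 -3 255; 0 0 0 0 0 -3 255; 0 0 0 0 0 -3 255; 0 0 0 0 0 -3 255; 0 0 0 0 0 -2.2 255; 0 0 0 0 0 -1 255; 0 0 0 0 0 0 255"

```text
time_s: 12.48
position: [0.5482, 0.2386, 0.3218]
tool_rot: [[-0.406, 0.914, 0.006], [0.914, 0.406, 0.001], [-0.001, 0.006, -1.0]]
ft_force: [-0.7, -0.1, -5.8]
grip_width: 0.0392
gripper_force: 101.6
```

Run:
```python
from h import *
s=env.observe();print(s['time_s'],s['position'],s['q'].round(1),s['grip_width'],s['ft_force'])
# fine stall measure from top cam: rim points
d=look('top');W=pts(d)
for c,x,y in (('b',.598,-.315),('a',.545,-.205)):
    m=(abs(W[...,0]-x)<.045)&(abs(W[...,1]-y)<.045)&(W[...,2]>.046)&(W[...,2]<.058)
    p=W[m]; print(c,len(p),cv2.minAreaRect((p[:,:2]*1000).astype(np.float32)))
th=np.radians(5); plan([.60,-.28,.315],tool([0,0,-1],[np.cos(th),np.sin(th),0]))
```

```text
12.4833 [0.54818578 0.23855743 0.32176226] [ 12.2  24.3  55.6  -0.   99.7 -11.8] 0.039183100683387 [-0.65787546 -0.14245375 -5.77063706]
b 109 ((596.669189453125, -315.8141174316406), (61.49492645263672, 61.77146530151367), 4.6485276222229)
a 90 ((544.6998901367188, -204.91555786132812), (61.283180236816406, 61.891029357910156), 8.386741638183594)
total rotvec tool [1.400e-01 1.000e-02 1.899e+01] shift tool cm [-49.49 -16.31   0.45]
1 [0.01 0.   1.46] [-3.84 -1.16  0.03]  | before-turn [-3.81 -1.25  0.03]
2 [0.01 0.   1.46] [-3.87 -1.06  0.03]  | before-turn [-3.84 -1.16  0.03]
3 [0.01 0.   1.46] [-3.89 -0.96  0.04]  | before-turn [-3.87 -1.06  0.03]
4 [0.01 0.   1.46] [-3.92 -0.86  0.04]  | before-turn [-3.89 -0.96  0.04]
5 [0.01 0.   1.46] [-3.94 -0.76  0.04]  | before-turn [-3.92 -0.86  0.04]
6 [0.01 0.   1.46] [-3.95 -0.66  0.04]  | before-turn [-3.94 -0.76  0.04]
7 [0.01 0.   1.46] [-3.97 -0.56  0.04]  | before-turn [-3.95 -0.66  0.04]
8 [0.01 0.   1.46] [-3.98 -0.46  0.04]  | before-turn [-3.97 -0.56  0.04]
9 [0.01 0.   1.46] [-3.99 -0.36  0.04]  | before-turn [-3.98 -0.46  0.04]
10 [0.01 0.   1.46] [-4.   -0.25  0.04]  | before-turn [-3.99 -0.36  0.04]
11 [0.01 0.   1.46] [-4.01 -0.15  0.04]  | before-turn [-4.   -0.25  0.04]
12 [0.01 0.   1.46] [-4.01 -0.05  0.04]  | before-turn [-4.01 -0.15  0.04]
13 [0.01 0.   1.46] [-4.01  0.05  0.04]  | before-turn [-4.01 -0.05  0.04]
```

jog_arm:
  plan: "0 0 1.05 -1.5 -0.5 0 255; 0 0 1.05 -2.8 -0.9 0 255; 0 0 1.05 -2.8 -0.8 0 255; 0 0 1.05 -2.8 -0.75 0 255; 0 0 1.05 -2.8 -0.7 0 255; 0 0 1.05 -2.85 -0.65 0 255; 0 0 1.05 -2.85 -0.6 0 255; 0 0 1.05 -2.85 -0.5 0 255; 0 0 1.05 -2.9 -0.45 0 255; 0 0 1.05 -2.9 -0.4 0 255"

```text
time_s: 13.37
position: [0.5765, -0.0394, 0.3172]
tool_rot: [[-0.232, 0.973, -0.002], [0.973, 0.232, 0.001], [0.002, -0.002, -1.0]]
ft_force: [0.6, -0.3, -5.2]
grip_width: 0.0393
gripper_force: 101.4
```

jog_arm:
  plan: "0 0 1.05 -2.9 -0.3 0 255; 0 0 1.05 -2.9 -0.25 0 255; 0 0 1.05 -2.9 -0.2 0 255; 0 0 1.05 -2.9 -0.15 0 255; 0 0 1.05 -2.9 -0.1 0 255; 0 0 1.05 -2.9 -0.05 0 255; 0 0 1.05 -2.9 0 0 255; 0 0 1.05 -2 0 0 255; 0 0 0 -1 0 0 255; 0 0 0 0 0 0 255"

```text
time_s: 14.2
position: [0.6059, -0.2715, 0.3165]
tool_rot: [[-0.087, 0.996, -0.002], [0.996, 0.087, 0.002], [0.002, -0.002, -1.0]]
ft_force: [-0.3, 0.2, -5.4]
grip_width: 0.0393
gripper_force: 101.6
```

Run:
```python
from h import *
s=env.observe();print(s['time_s'],s['position'],s['q'].round(1),s['grip_width'],s['ft_force'])
d=look('wrist');save(d,'w3.png');W=pts(d)
print(d['world_from_camera'].round(3).tolist())
for r in models.outline_of('wrist','stall_b')[:3]:
    print(r['confidence'],np.round(r['bbox']),rect(W,r['region'],.044,.06))
held()
th=np.radians(4.6); plan([.5975,-.3153,.32],tool([0,0,-1],[np.cos(th),np.sin(th),0]))
```

```text
14.2 [ 0.60585735 -0.27146565  0.31650202] [-34.3  32.5  42.6   0.  105.1 -39.3] 0.03927052801351402 [-0.26754567  0.22229652 -5.39521889]
[[0.996, 0.085, 0.022, 0.601], [0.088, -0.961, -0.263, -0.206], [-0.001, 0.264, -0.964, 0.459], [0.0, 0.0, 0.0, 1.0]]
0.7 [279. 107.  51.  65.] ([544.6, -208.9, 61.6, 61.9, 7.9], 462, 52.0)
0.64 [308. 172.  41.  26.] ([567.0, -296.1, 11.3, 4.2, 80.9], 30, 52.1)
conf 0.62 3281 normal [0.852 0.515 0.092] axis(down) [-0.015  0.203 -0.979] len 0.161 ends [[0.6065, -0.2639, 0.3624], [0.6042, -0.2343, 0.2195]]
tool frame normal [ 0.436  0.895 -0.091] ends [[0.0044, 0.0006, -0.0439], [0.034, 0.001, 0.099]]
total rotvec tool [ 0.05 -0.04  0.59] shift tool cm [-4.62 -1.31 -0.12]
1 [ 0.03 -0.02  0.29] [-2.31 -0.64 -0.06]  | before-turn [-2.31 -0.65 -0.06]
2 [ 0.03 -0.02  0.29] [-2.32 -0.63 -0.06]  | before-turn [-2.31 -0.64 -0.06]
```

View pics/w3.png

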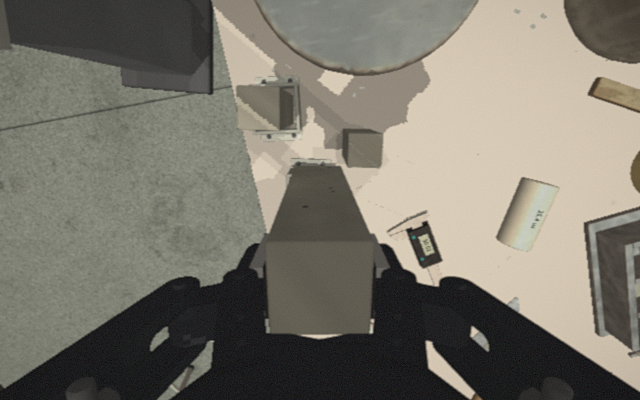

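jog_arm:
  plan: "0 0 0.3 -1.4 -0.5 0 255; 0 0 0.3 -1.8 -0.5 0 255; 0 0 0 -1.3 -0.3 1.0 255; 0 0 0 -0.3 0 2.0 255; 0 0 0 0 0 2.5 255; 0 0 0 0 0 2.5 255; 0 0 0 0 0 1.8 255; 0 0 0 0 0 1 255; 0 0 0 0 0 0 255; 0 0 0 0 0 0 255"

```text
time_s: 15.23
position: [0.5975, -0.3186, 0.2112]
tool_rot: [[-0.078, 0.997, 0.001], [0.997, 0.078, -0.0], [-0.0, 0.001, -1.0]]
ft_force: [-0.6, -0.4, -4.5]
grip_width: 0.0387
gripper_force: 101.4
```

```bash
cat > f.py <<'E'
from h import *
s=env.observe();print(s['time_s'],s['position'],s['tool_rot'].round(3).tolist())
cx,cy=s['position'][:2]; zf=s['position'][2]-.1205; print('foot z est',zf)
th=np.radians(4.6); ex=np.array([np.cos(th),np.sin(th)]); ey=np.array([-ex[1],ex[0]])
for c in ('wrist','scene','top'):
    d=look(c);W=pts(d).reshape(-1,3);W=W[~np.isnan(W[:,0])]
    l=(W[:,:2]-[.597,-.3165]); a=l@ex; b=l@ey; z=W[:,2]
    near=(abs(a)<.05)&(abs(b)<.05)
    m=near&(z>.047)&(z<.056)&(z<zf-.006)
    o=[c,'rim n',m.sum()]
    if m.sum(): o+=['a',np.percentile(a[m],[1,99]).round(4),'b',np.percentile(b[m],[1,99]).round(4)]
    print(*o)
    m=near&(z>zf+.01)&(z<zf+.085)
    for nm,t,s_ in (('+b face',b,1),('-b face',b,-1),('-a face',a,-1),('+a face',a,1)):
        k=m&(abs(s_*t-.02)<.007); oth=a if t is b else b
        k&=abs(oth)<.017
        if k.sum()>30:
            co=np.polyfit(z[k],t[k],1); print('  ',nm,k.sum(),np.median(t[k]).round(4),'slope',co[0].round(4),'at foot',np.polyval(co,zf).round(4))
    if c!='top': save(d,c+'_f%d.png'%int(s['time_s']*10))
E
python3 f.py
```

```text
15.2333 [ 0.59752751 -0.31855902  0.21117031] [[-0.078, 0.997, 0.001], [0.997, 0.078, -0.0], [-0.0, 0.001, -1.0]]
foot z est 0.09067030799088366
wrist rim n 578 a [-0.0315  0.0302] b [-0.0076  0.0283]
   +b face 1110 0.0184 slope -0.0001 at foot 0.0184
scene rim n 72 a [-0.0356  0.026 ] b [-0.0342  0.0295]
   -b face 108 -0.0209 slope -0.0015 at foot -0.0208
   -a face 97 -0.0214 slope 0.0057 at foot -0.0216
top rim n 43 a [-0.0294  0.0309] b [0.0033 0.0317]
   +b face 76 0.0209 slope 0.0004 at foot 0.021
```

jog_arm:
  plan: "0 0 0 -0.05 -0.1 0.5 255; 0 0 0 0 0 1 255; 0 0 0 0 0 1 255; 0 0 0 0 0 0.7 255; 0 0 0 0 0 0.5 255; 0 0 0 0 0 0.8 255; 0 0 0 0 0 0.8 255; 0 0 0 0 0 0.5 255; 0 0 0 0 0 0 255"

```text
time_s: 16.13
position: [0.5961, -0.3187, 0.1512]
tool_rot: [[-0.078, 0.997, -0.001], [0.997, 0.078, 0.002], [0.002, -0.001, -1.0]]
ft_force: [-0.5, -0.0, -4.7]
grip_width: 0.0391
gripper_force: 101.7
```

Foot is about 30 mm up, inside the rim, with no contact force. Continuing down gently.

jog_arm:
  plan: "0 0 0 0 0 0.6 255; 0 0 0 0 0 0.6 255; 0 0 0 0 0 0.6 255; 0 0 0 0 0 0.5 255; 0 0 0 0 0 0.3 255; 0 0 0 0 0 0.2 255; 0 0 0 0 0 0 255; 0 0 0 0 0 0 255"

```text
time_s: 16.8
position: [0.5966, -0.3191, 0.1249]
tool_rot: [[-0.078, 0.997, 0.001], [0.997, 0.078, 0.0], [-0.0, 0.001, -1.0]]
ft_force: [1.2, 0.4, -5.0]
grip_width: 0.0388
gripper_force: 101.7
```

jog_arm:
  plan: "0 0 0 0 0 0.15 255; 0 0 0 0 0 0.15 255; 0 0 0 0 0 0.1 255; 0 0 0 0 0 0.1 255; 0 0 0 0 0 0 255; 0 0 0 0 0 0 255"

```text
time_s: 17.3
position: [0.5966, -0.3191, 0.1206]
tool_rot: [[-0.078, 0.997, 0.002], [0.997, 0.078, -0.0], [-0.001, 0.002, -1.0]]
ft_force: [-1.8, 1.5, 2.5]
grip_width: 0.0391
gripper_force: 102.3
```

jog_arm:
  plan: "0 0 0 0 0 0 110; 0 0 0 0 0 0 60; 0 0 0 0 0 0 30; 0 0 0 0 0 0 30; 0 0 0 0 0 0 30"

```text
time_s: 17.72
position: [0.5967, -0.3191, 0.1198]
tool_rot: [[-0.078, 0.997, 0.001], [0.997, 0.078, 0.0], [-0.0, 0.001, -1.0]]
ft_force: [0.1, -0.2, -0.1]
grip_width: 0.0758
gripper_force: 0.0
```

jog_arm:
  plan: "0 0 0 0 0 -0.6 30; 0 0 0 0 0 -1.5 30; 0 0 0 0 0 -2.5 30; 0 0 0 0 0 -3 30; 0 0 0 0 0 -3 30; 0 0 0 0 0 -3 30; 0 0 0 2 0 -2 30; 0 0 0 2 0 0 30; 0 0 0 0 0 0 30; 0 0 0 0 0 0 30"

```text
time_s: 18.55
position: [0.5933, -0.2786, 0.2766]
tool_rot: [[-0.079, 0.997, 0.002], [0.997, 0.079, -0.0], [-0.001, 0.002, -1.0]]
ft_force: [0.6, -0.6, 0.3]
grip_width: 0.0755
gripper_force: 0.0
```

```bash
sed -i 's/^cx,cy.*/zf=.055/; s/zf-.006/1/' f.py; python3 f.py
python3 - <<'E'
from h import *
d=look('scene'); W=pts(d); p=W[(abs(W[...,0]-.597)<.04)&(abs(W[...,1]+.3165)<.04)]; print(np.nanmax(p[:,2]))
cv2.imwrite('pics/fin.png',cv2.resize(d['pixels'][180:330,250:470,::-1],None,fx=3,fy=3))
E
```

```text
18.55 [ 0.59327576 -0.27858319  0.27656666] [[-0.079, 0.997, 0.002], [0.997, 0.079, -0.0], [-0.001, 0.002, -1.0]]
wrist rim n 559 a [-0.0318  0.0301] b [-0.0302  0.0282]
   +b face 610 0.0176 slope 0.0008 at foot 0.0176
scene rim n 94 a [-0.0349  0.0259] b [-0.0339  0.0289]
   -b face 100 -0.0211 slope 0.0032 at foot -0.0214
   -a face 88 -0.0231 slope -0.0019 at foot -0.0229
top rim n 41 a [-0.0164  0.0307] b [0.0003 0.0316]
0.5834313514364265
```

View pics/fin.png

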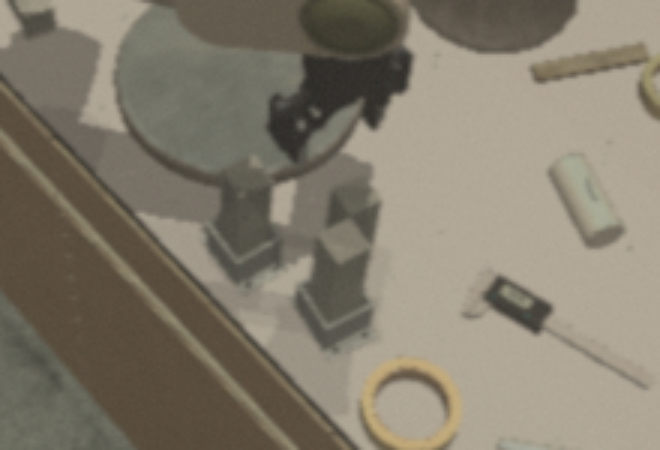

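The picture shows the prism standing upright and centred in the right stall (crop 340,280). Its twin is untouched at (240,220), and the gripper is clear above.

```bash
python3 -c "
from rig import job; print(job.close_job())"
```

```text
the job is handed in; nothing more can be done
None
```

I stood the 160 mm prism on the open bench and released it, then took it again by its top and lowered it gently into the empty stall. My last camera check showed it upright and within a few millimetres of the stall's centre, and the job is handed in; no verdict came back.

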